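# Lock the tilted swivel table with its index pin, found by feel

### The job

Lock the tilted swivel table for the gear check: take the index pin with the plain round grip out of the stand, put it into the hole in the plate, and with the pin swing the plate anticlockwise (the near side towards the robot's right) under light pressure until the pin drops into the bush hidden beneath. Push it fully home, so that its collar lies flat on the plate, and let go. Work by feel without forcing the pin, and leave the T-handled pin standing where it is.

Things in the scene. Friction and masses are not known exactly. Their poses are not given: they have to be found in the camera images.
- index_pin: steel index pin, 96 mm long, with a plain round knurled grip, upright in either hole of the stand. Origin at the nose tip, z along the pin to the grip. Shank 12 mm diameter, 44 mm long, its last 5 mm tapering to 8 mm at the nose; collar 26 mm diameter from 44 to 50 mm; neck 16 mm diameter to 54 mm; dark grip 22 mm diameter from 54 to 96 mm.
- pin_seat (a point): on the index pin's axis at the underside of its collar, 44 mm above the nose; axes as the pin's
- pin_grip (a point): on the index pin's axis at the middle of its grip, 76 mm above the nose; axes as the pin's
- t_pin: bystander: a T-handled pin with the same shank and collar, but a neck 14 mm thick and a cross bar 60 mm long (along its x) 81 mm above its nose; stands in the other hole of the stand and stays there. Origin at the tip of its nose, z up along the pin.
- pin_stand: fixed aluminium stand, block 56 x 146 x 55 mm high (x, y, z) on an 8 mm flange 86 mm wide; origin at the centre of its underside. Two holes of 13.5 mm, 50 mm deep, at y = -43 and +43 mm; the pins' collars rest on its top, so a pin must be lifted 45 mm to come free.
- table_base: fixed base of the swivel table: foot 200 x 250 x 16 mm (x, y, z), cheeks about 135 mm high at the middle of both y sides (outside 117 mm from the centre), between them a round housing of 182 mm diameter whose face leans 32 deg towards the base's -x (the robot's side). Origin at the centre of the foot's underside, z up.
- plate_axis (a point): centre of the swivel plate's top face, 128 mm above the bench; z is the plate's outward normal, 32 deg from vertical towards the robot, the axis it turns on; axes turn with the plate. Plate 190 mm diameter, 14 mm thick. On it at the centre: a spur gear, 68 mm diameter, to 20 mm above the plate, with arbor and nut to 43 mm.
- plate_hole (a point): centre of the plate's pin hole at its top face, 70 mm from plate_axis, robot side; z the outward normal. Through hole 13.5 mm. 15 mm below the top face a flat steel ring stops the pin (collar then 29 mm above the plate), save at its one hidden bush: bore 13.5 mm, same circle, at a plate value between 0.55 and 1.15, different each time.
- plate (a joint): angle of the swivel plate (rad), 0 to 1.4 between end stops, growing anticlockwise seen from outside; at 0 the hole is 40 deg to the robot's left of the plate's lowest point, at 1.4 40 deg to its right. It starts between 0 and 0.25, turns with light friction and stays where it is left.
There are look-alikes about, which are no part of the job. What is shaped like the index_pin but blue is not meant.

How it is judged:
By the outcome, as a careful person would: the job done as asked, in the order asked, and still so for the second after the job is handed in, with the robot touching nothing.
It also fails if it takes over 48 s, if anything falls off the work surface, if the arm or the gripper's body presses on something with over 40 N, if the wrist force passes 120 N, or if a joint passes its speed limit or range.

### The arm

A 6-joint arm with a two-finger parallel gripper is mounted at the origin on a cart in front of the work surface, level with it; the furniture and walls round the work are solid. World frame = base frame: x ahead of the robot, y to its left, z up, the work surface at z = 0. Lengths are in m, angles in rad, forces in N, time in s.
With the tool pointing down it reaches from about 0.25 to 0.775 m from the base axis. Payload 4 kg.
Tool frame: the origin (TCP) lies between the finger pads; the fingertips stand 11 mm ahead of it and the grasp point (between the pads) lies 8 mm behind it (robot.tip_extent is the z of the fingertips in the tool frame, in m); z points along the fingers, y is the line along which they close (so a half turn about z gives the same grasp; the last joint's range is limited). The gripper opens to 94 mm and grips with 3 to 60 N. Pads are 16 mm wide; open, the fingers measure 119 mm over their backs; the gripper's body (75 mm by 177 mm) begins 78 mm behind the grasp point.
Start: joints at [-1.402, 0.087, 1.371, -0, 1.684, -0.103], TCP at [0.148, -0.53, 0.217] pointing down, gripper open.
Joint ranges: [-3.1, 3.1], [-0.76, 2.03], [0.27, 2.55], [-1.08, 4.22], [0.17, 2.65], [-2.57, 2.57]. Speed limits (rad/s): [2.79, 2.79, 3.14, 3.14, 3.14, 3.14].

### API

Orientations are given as [roll, pitch, yaw] about the fixed x, y, z axes, in that order (R = Rz(yaw) Ry(pitch) Rx(roll)).
In Python, from bench import robot, imaging gives the robot as it stands.
- The arm moves only by the shell command python3 -m pendant 'ROWS'. ROWS is JSON, a list of rows, each a list of 7 numbers: the shift along the world's x, y, z in cm, then the turn, a rotation vector about the world's x, y, z in degrees, then the opening, from 0 (shut) to 1 (fully open). In form: [[dx, dy, dz, ax, ay, az, jaw], ...]. A call has 1 to 8 rows; each row shifts and turns the commanded pose from where the row before left it; what a row does not reach is not made up. A row lasts 1/10 s, in which the tool goes at most 50 mm and 8.59 degrees, less where a joint would pass 70% of its speed; a pose out of reach is approached as far as the arm can. A call is refused whole if a number of a shift passes 5 or a number of a turn 8.59, either way. A call with a gripper value outside its range is refused whole. The fingers move at their own pace and stop on an object; the grip force is fixed at half the most. Time passes only in rows, so rows that do not move let the fingers close. It gives the time, the measured TCP pose, the force, the opening and the grip force at its end, in the units of the state.
- robot.get_obs(): the state, without advancing time (a new reading comes with each control period).
- imaging.snapshot(name): name is "scene" or "top" or "wrist"; returns the picture (480x640x3 uint8, red, green, blue); there is no depth.
- imaging.camera_params(name): a dict with "camera_matrix" (3x3 intrinsics, pixels), "R" (3x3) and "t" (3): a world point X has camera coordinates R X + t. Camera axes: x right, y down, z forward; pixel columns grow to the right and rows downward; lengths in m; the calibration is good to about 2 mm. A picture is of the moment at which its call begins: read the wrist's pose just before it. camera_params takes no time and is no camera call; for the wrist camera it gives the pose at the moment of the call.
- robot.close_job(): hands the job in; it is judged then, once.
The state is a dict: "time": time; "joint_positions": joint angles; "qvel": joint speeds; "joint_torque": joint torques, N m; "tool_pos": TCP position; "ee_rot": TCP orientation; "wrist_force": force on the tool from outside, world axes, zero at the start; "wrist_torque": the same for the moment, N m; "width": finger opening in m; "finger_force": force on a finger pad.
Only numpy, scipy, OpenCV 4.12 (cv2) and the standard library are available. Lean on these libraries where they do the work, as an engineer would, in place of code of your own. Each camera call takes 0.05 s, during which the arm holds its last target. There are 200 camera calls.

## Working session

There is one attempt and no reset: what is moved stays moved. The work goes in short steps, Python scripts to look and compute and a shell command to move; the robot and the scene stay as the last step left them, time stands still between calls to the robot, and variables do not carry over. Pictures are saved under pics/ and viewed, at most 10 in all, crops included, and the job is handed in when it is done.

```bash
mkdir -p pics; cat > h.py <<'E'
import numpy as np, cv2, json
from bench import robot, imaging
def snap(n,f):
    p=imaging.camera_params(n); im=imaging.snapshot(n); cv2.imwrite(f'pics/{f}.png',im[:,:,::-1])
    json.dump({k:np.asarray(p[k]).tolist() for k in('camera_matrix','R','t')},open(f'pics/{f}.json','w')); return im
def cam(f):
    p=json.load(open(f'pics/{f}.json')); return [np.array(p[k]) for k in('camera_matrix','R','t')]
def ray(f,u,v):
    K,R,t=cam(f); d=R.T@np.linalg.solve(K,[u,v,1.]); return -R.T@t,d/np.linalg.norm(d)
def onz(f,u,v,z):
    c,d=ray(f,u,v); return c+d*(z-c[2])/d[2]
def proj(f,X):
    K,R,t=cam(f); q=K@(R@np.asarray(X,float)+t); return q[:2]/q[2]
def tri(*obs):
    A=np.zeros((3,3));b=np.zeros(3)
    for o in obs:
        c,d=ray(*o);P=np.eye(3)-np.outer(d,d);A+=P;b+=P@c
    return np.linalg.solve(A,b)
def st():
    o=robot.get_obs(); return {k:np.round(o[k],4).tolist() for k in('time','tool_pos','ee_rot','wrist_force','width','finger_force','joint_positions')}
E
python3 - <<'E'
from h import *
for n in('scene','top'): snap(n,n+'0'); print(cam(n+'0'))
print(st(), robot.tip_extent)
E
```

```text
[array([[498.61461089,   0.        , 315.71857535],
       [  0.        , 498.61461089, 244.72766715],
       [  0.        ,   0.        ,   1.        ]]), array([[ 0.89044518, -0.45501478,  0.00830225],
       [-0.19914829, -0.4059989 , -0.89191079],
       [ 0.4092033 ,  0.79254428, -0.45213518]]), array([-0.52492292,  0.15447839,  0.92762317])]
[array([[519.13501664,   0.        , 317.96027223],
       [  0.        , 519.13501664, 245.26859382],
       [  0.        ,   0.        ,   1.        ]]), array([[-0.0210389 , -0.99977469,  0.00281775],
       [-0.99669437,  0.02075271, -0.07854716],
       [ 0.07847098, -0.00446098, -0.99690642]]), array([-0.09834207,  0.55505379,  1.1496811 ])]
{'time': 0.1, 'tool_pos': [0.1476, -0.5294, 0.2155], 'ee_rot': [-3.1397, -0.0002, 0.2718], 'wrist_force': [0.5619, -0.4742, -0.9778], 'width': 0.094, 'finger_force': 0.0, 'joint_positions': [-1.4021, 0.0879, 1.3721, 0.0, 1.6836, -0.1031]} 0.011
```

View pics/scene0.png

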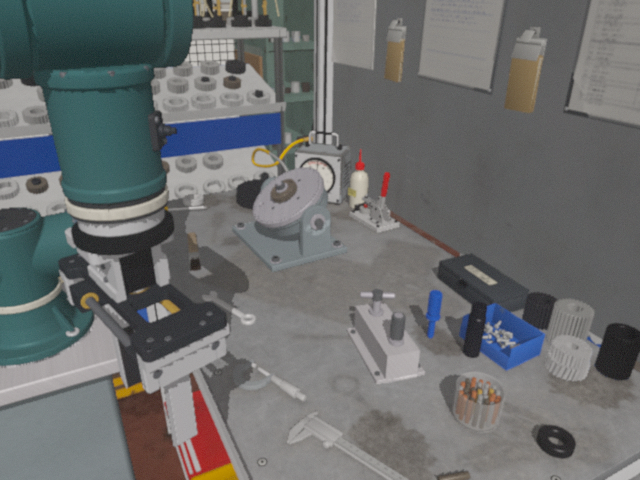

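View pics/top0.png

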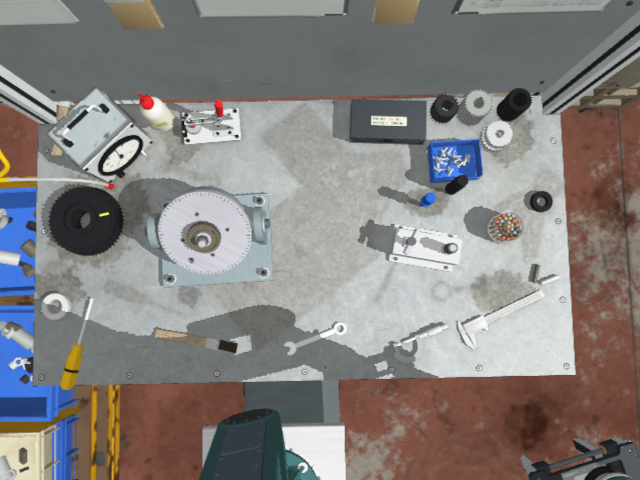

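Candidates, given as scene / top pixels:
- Grey round-grip pin in the stand: (398,325) / (449,248). This is my choice.
- T-pin: (377,298) / (410,240).
- Blue look-alike: (434,300) / (428,199).
- Black cylinder: (474,330) / (457,184).

Next is one close crop to check the choice, and to get the plate hole.

```bash
python3 - <<'E'
from h import *
a=cv2.imread('pics/scene0.png');b=cv2.imread('pics/top0.png')
A=cv2.resize(a[280:390,340:440],(400,440),interpolation=2)[:300]
A=cv2.resize(a[280:380,340:473],(400,300),interpolation=2)
B=cv2.resize(b[220:280,380:460+0],(400,300),interpolation=2)
C=cv2.resize(b[180:285,150:290],(400,300),interpolation=2)
D=cv2.resize(a[160:260,230:363],(400,300),interpolation=2)
cv2.imwrite('pics/m1.png',np.vstack([np.hstack([A,B]),np.hstack([C,D])]))
E
```

```text
(no output)
```

View pics/m1.png

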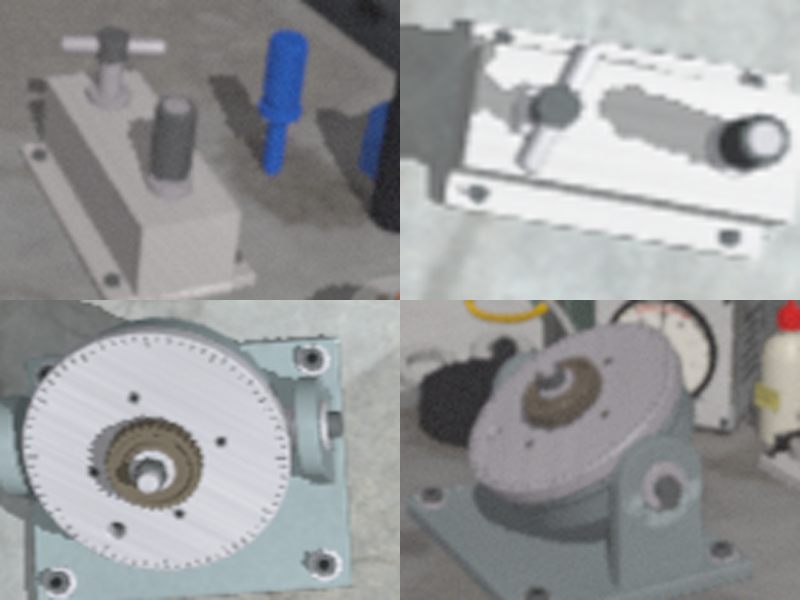

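The crop confirms it: the dark round-grip pin stands at the stand's right end, next to the T-pin, and the look-alike is blue. The plate hole is the larger one, near top pixel (191,260).

```bash
python3 - <<'E'
from h import *
print('pin top', tri(('top0',453.6,247.2),('scene0',398.5,314.3)))
for z in(.107,.115): print(onz('top0',453.6,247.2,z),onz('scene0',398.5,314.3,z))
print('tpin top',tri(('top0',411,241.3),('scene0',377.8,291)))
s=140/400
P=[onz('top0',150+x*s,180+y*s,.018) for x,y in((58,281),(323,264),(312,58))]
print('bolts',P); e=P[0]-P[1]; yaw=np.arctan2(-e[0],e[1]); f=P[2]-P[1]; print('yaw',yaw,np.arctan2(f[1],f[0]),'ctr',(P[0]+P[2])/2)
# plate rim contour
im=cv2.imread('pics/top0.png'); hsv=cv2.cvtColor(im,cv2.COLOR_BGR2HSV)
roi=np.zeros(im.shape[:2],np.uint8); roi[183:280,152:256]=255
m=((hsv[...,2]>150)&(hsv[...,1]<22)).astype(np.uint8)*255&roi
m=cv2.morphologyEx(m,cv2.MORPH_OPEN,np.ones((3,3)))
c=max(cv2.findContours(m,0,1)[0],key=cv2.contourArea);h=cv2.convexHull(c);print(len(c),cv2.boundingRect(c),'ell',cv2.fitEllipse(h))
for yw in (yaw,):
  n=np.array([-np.sin(.5585)*np.cos(yw),-np.sin(.5585)*np.sin(yw),np.cos(.5585)])
  (u,v),_,_=cv2.fitEllipse(h); C=onz('top0',u,v,.128); print('centre',C)
  c0,d=ray('top0',191.3,259.8); H=c0+d*(n@(C-c0))/(n@d); print('hole',H,np.linalg.norm(H-C))
  y=np.array([-np.sin(yw),np.cos(yw),0]);low=np.cross(y,n)*1; low=low if low[2]<0 else -low
  print('ang left of low',np.degrees(np.arctan2((H-C)@y,(H-C)@low)))
E
```

```text
pin top [ 0.53542928 -0.39235476  0.10932655]
[ 0.53621451 -0.39338151  0.107     ] [ 0.53682649 -0.38947668  0.107     ]
[ 0.53565841 -0.39124912  0.115     ] [ 0.52946565 -0.39866089  0.115     ]
tpin top [ 0.55192227 -0.30651838  0.09931263]
bolts [array([0.48541067, 0.22400249, 0.018     ]), array([0.49441617, 0.01511341, 0.018     ]), array([0.65877283, 0.02179388, 0.018     ])]
yaw 0.043084704812254036 0.04062378198218061 ctr [0.57209175 0.12289818 0.018     ]
255 (158, 191, 94, 84) ell ((205.03659057617188, 231.9659423828125), (83.71822357177734, 94.77510070800781), 102.2956314086914)
centre [0.57677361 0.12196316 0.128     ]
hole [0.52195668 0.15825586 0.09475554] 0.07366987046338488
ang left of low 31.616517205430284
```

```bash
python3 -m pendant '[[4,1.4,0,0,0,-2,0.7],[4,1.4,0,0,0,-2,0.7],[4,1.4,0,0,0,-2,0.7],[4,1.4,0,0,0,-2,0.7],[4,1.4,0,0,0,-2,0.7],[4,1.4,0,0,0,-2,0.7],[4,1.4,0,0,0,-2,0.7],[4,1.4,0,0,0,-1.6,0.7]]'
python3 -m pendant '[[3.4,1.2,0,0,0,0,0.7],[3.4,1.2,0,0,0,0,0.7],[0,0,0,0,0,0,0.7],[0,0,0,0,0,0,0.7]]'
python3 - <<'E'
from h import *
snap('wrist','w1'); print(st()); print(proj('w1',[.5357,-.393,.107]))
E
```

```text
time: 0.9
tool_pos: [0.469, -0.4168, 0.2158]
ee_rot: [-3.141, 0.001, -0.002]
wrist_force: [-0.8, -0.9, 0.4]
width: 0.066
finger_force: 0.0
time: 1.3
tool_pos: [0.5357, -0.3933, 0.2153]
ee_rot: [-3.141, 0.002, 0.001]
wrist_force: [-0.1, -1.1, 0.0]
width: 0.0659
finger_force: 0.0
{'time': 1.35, 'tool_pos': [0.535, -0.3939, 0.2158], 'ee_rot': [-3.1412, 0.0017, -0.0006], 'wrist_force': [-0.3849, -0.064, -0.2924], 'width': 0.0659, 'finger_force': 0.0, 'joint_positions': [-0.7195, 0.3478, 1.0621, -0.0008, 1.7333, 0.8517]}
[327.8106074  235.32160145]
```

View pics/w1.png

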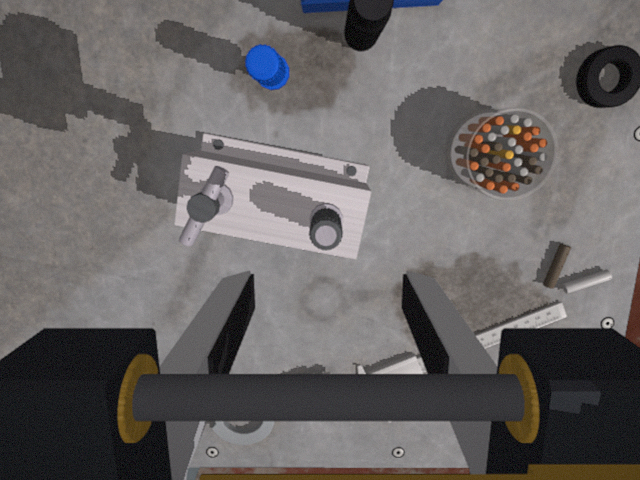

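Wrist view: the pin's top is at (325,236), against a predicted (328,235), so the estimate is within about 1.3 mm. Now going down to it.

```bash
python3 -m pendant '[[0,0.1,-3,0,0,0,0.6],[0,0,-3,0,0,0,0.6],[0,0,-3,0,0,0,0.6],[0,0,-2.5,0,0,0,0.6],[0,0,-2,0,0,0,0.6],[0,0,0,0,0,0,0.6],[0,0,0,0,0,0,0]]'
python3 -m pendant '[[0,0,0,0,0,0,0],[0,0,0,0,0,0,0],[0,0,0,0,0,0,0],[0,0,0,0,0,0,0]]'
```

```text
time: 2.05
tool_pos: [0.5346, -0.3936, 0.0819]
ee_rot: [3.141, 0.0, -0.002]
wrist_force: [-0.4, -0.2, -0.2]
width: 0.0514
finger_force: 0.0
time: 2.45
tool_pos: [0.5361, -0.3926, 0.0825]
ee_rot: [3.141, -0.001, -0.0]
wrist_force: [-0.2, 0.8, 2.0]
width: 0.0215
finger_force: 30.0
```

```bash
python3 -m pendant '[[0,0,1,0,0,0,0],[0,0,2,0,0,0,0],[0,0,2.5,0,0,0,0],[0,0,3,0,0,0,0],[0,0,3,0,0,0,0],[0,0,3,0,0,0,0],[0,0,2,0,0,0,0],[0,2,0,0,0,2.4,0]]'
python3 -m pendant '[[-1.2,4,0,0.17,-4,0,0],[-1.2,4,0,0.17,-4,0,0],[-1.2,4,0,0.17,-4,0,0],[-1.2,4,0,0.17,-4,0,0],[-1.2,4,0,0.17,-4,0,0],[-1.2,4,0,0.17,-4,0,0],[-1.2,4,0,0.17,-4,0,0],[-1.2,4,0,0.17,-4,0,0]]'
python3 -m pendant '[[0,4,0,0,0,0,0],[0,4,0,0,0,0,0],[0,4,0,0,0,0,0],[0,4,0,0,0,0,0],[0,3.5,0,0,0,0,0],[0,1,0,0,0,0,0],[0,0,0,0,0,0,0],[0,0,0,0,0,0,0]]'
python3 - <<'E'
from h import *
snap('wrist','w2'); print(st()); print(proj('w2',[.522,.158,.095]),proj('w2',[.5768,.122,.128]))
E
```

```text
time: 3.25
tool_pos: [0.5363, -0.3756, 0.2513]
ee_rot: [3.135, -0.005, 0.04]
wrist_force: [0.9, 0.5, -0.7]
width: 0.0213
finger_force: 30.0
time: 4.05
tool_pos: [0.4386, -0.0517, 0.247]
ee_rot: [-3.141, -0.562, 0.041]
wrist_force: [-0.5, 0.9, -0.3]
width: 0.0213
finger_force: 30.0
time: 4.85
tool_pos: [0.4393, 0.152, 0.2466]
ee_rot: [3.141, -0.559, 0.042]
wrist_force: [0.5, -0.1, -1.0]
width: 0.0213
finger_force: 30.0
{'time': 4.9, 'tool_pos': [0.4395, 0.1514, 0.2466], 'ee_rot': [-3.1416, -0.5589, 0.0406], 'wrist_force': [0.2361, -0.5245, -2.0733], 'width': 0.0214, 'finger_force': 29.9562, 'joint_positions': [0.3149, -0.5077, 1.9, -0.154, 1.2113, 1.8596]}
[325.04048136 227.96792813] [373.98582569 150.01367602]
```

View pics/w2.png

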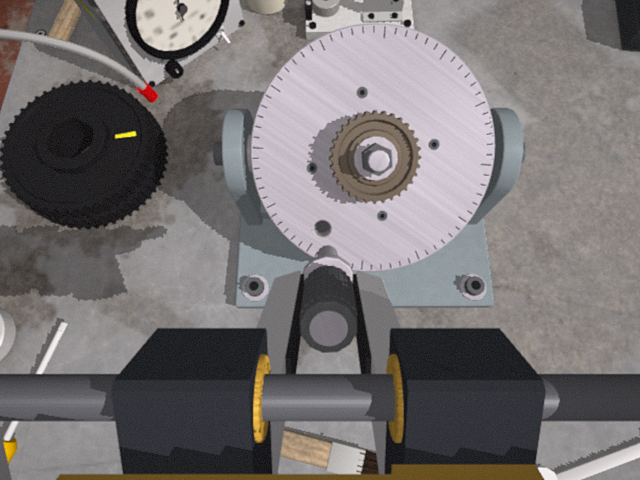

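Wrist view: the plate hole is at (323,228), against a predicted (325,228). The plate's centre is near (373,148), the pin's nose near (327,250) and its grip end near (329,327). Now refining these by measurement.

```bash
cat > m.py <<'E'
from h import *
from scipy.spatial.transform import Rotation as Ro
f='w2'; im=cv2.imread('pics/w2.png'); hsv=cv2.cvtColor(im,cv2.COLOR_BGR2HSV); g=hsv[...,2]
m=((hsv[...,1]<30)&(g>130)).astype(np.uint8)*255; roi=np.zeros_like(m); cv2.circle(roi,(372,148),132,255,-1); m&=roi; m[262:,:]=0
m=cv2.morphologyEx(m,cv2.MORPH_OPEN,np.ones((3,3)))
c=max(cv2.findContours(m,0,1)[0],key=cv2.contourArea);h=cv2.convexHull(c)[:,0]; h=h[h[:,1]<240]
print('ell',cv2.fitEllipse(h))
d=(g[215:241,310:337]<120).astype(np.uint8); n,l,s,ce=cv2.connectedComponentsWithStats(d)
for i in range(1,n): print('blob',s[i,4],ce[i]+[310,215])
R=Ro.from_euler('xyz',[-3.1416,-.5589,.0406]).as_matrix(); T=np.array([.4395,.1514,.2466])
print('nose',proj(f,T+.0715*R[:,2]),'griptop',proj(f,T-.0245*R[:,2]),'toolz',R[:,2])
e=cv2.fitEllipse(h)[0]; yw=.042; n=np.array([-np.sin(.5585)*np.cos(yw),-np.sin(.5585)*np.sin(yw),np.cos(.5585)])
C=onz(f,*e,.128); print('C',C)
for uv in ((323,228),tuple(ce[1+np.argmax(s[1:,4])]+[310,215])):
  c0,dd=ray(f,*uv); H=c0+dd*(n@(C-c0))/(n@dd); print('H',H,np.linalg.norm(H-C))
  y=np.array([-np.sin(yw),np.cos(yw),0]);low=np.cross(y,n); low=-low if low[2]>0 else low
  a=np.arctan2((H-C)@y,(H-C)@low);print('ang',np.degrees(a),'plate',.698-a)
E
python3 m.py
```

```text
ell ((374.2782287597656, 144.59849548339844), (252.85716247558594, 260.486328125), 159.8792724609375)
blob 188 [322.63297872 227.53191489]
nose [329.47661983 251.56513006] griptop [330.36736227 327.06968054] toolz [ 0.52981723  0.02151505 -0.8478389 ]
C [0.58156475 0.12181954 0.128     ]
H [0.52279561 0.15973189 0.09230448] 0.07851959869216911
ang 30.919936518724956 plate 0.15834530324061613
H [0.52311863 0.16004727 0.09251441] 0.07833603974426219
ang 31.258032714805907 plate 0.15244441143053522
```

```bash
cat >> m.py <<'E'
print('---'); H=tri(('top0',191.3,259.8),('w2',322.7,227.6)); print('triH',H,proj('top0',H),proj('w2',H))
# C on plane z=.128 at distance 70 from H: H=C+70(cos a low+ sin a y); H.z gives cos a
for z in (.0925,.0935,.0945,.0955):
  Hw=onz('w2',322.7,227.6,z);ca=(z-.128)/(.07*low[2]);a=np.arccos(ca);C=Hw-.07*(ca*low+np.sin(a)*y)
  print(z,Hw,onz('top0',191.3,259.8,z),C,proj('w2',C),proj('top0',C))
E
python3 m.py | sed -n '/---/,$p'
```

```text
---
triH [0.52253719 0.15940132 0.09257466] [191.00524583 259.58930367] [323.38364809 228.21047267]
0.0925 [0.52306677 0.15998977 0.0925    ] [0.52208235 0.15879741 0.0925    ] [0.58068157 0.14209325 0.128     ] [348.41736099 144.60269877] [195.22779935 230.27683554]
0.0935 [0.52273375 0.1599639  0.0935    ] [0.52202664 0.15855731 0.0935    ] [0.57897705 0.13658783 0.128     ] [355.38259664 146.80951697] [197.9109236  231.04635158]
0.0945 [0.52240073 0.15993803 0.0945    ] [0.52197092 0.15831721 0.0945    ] [0.57722738 0.13215697 0.128     ] [360.99641961 149.02230386] [200.07134359 231.84867471]
0.0955 [0.5220677  0.15991216 0.0955    ] [0.5219152  0.15807711 0.0955    ] [0.5754501  0.12838328 0.128     ] [365.78702673 151.24174813] [201.91219567 232.671149  ]
```

```bash
python3 -m pendant '[[0.6,0.1,-1.4,0,0,0,0],[0.8,0.1,-1.6,0,0,0,0],[0.8,0.2,-1.7,0,0,0,0],[0.8,0.1,-1.7,0,0,0,0],[0.8,0.1,-1.5,0,0,0,0],[0,0,0,0,0,0,0],[0,0,0,0,0,0,0]]'
python3 - <<'E'
from h import *
from scipy.spatial.transform import Rotation as Ro
im=snap('wrist','w3'); s=st(); print(s)
R=Ro.from_euler('xyz',s['ee_rot']).as_matrix(); T=np.array(s['tool_pos'])
print('H',proj('w3',[.5219,.1597,.0965]),'nose',proj('w3',T+.0715*R[:,2]),'griptop',proj('w3',T-.0245*R[:,2]))
cv2.imwrite('pics/w3c.png',cv2.resize(im[160:360,230:430,::-1],(600,600),interpolation=2))
E
```

```text
time: 5.6
tool_pos: [0.4778, 0.1569, 0.1677]
ee_rot: [-3.141, -0.559, 0.039]
wrist_force: [1.1, -0.7, -1.4]
width: 0.0213
finger_force: 30.0
{'time': 5.65, 'tool_pos': [0.4781, 0.1573, 0.1686], 'ee_rot': [-3.1408, -0.5604, 0.0393], 'wrist_force': [-1.0417, -0.1448, -0.271], 'width': 0.0216, 'finger_force': 29.9564, 'joint_positions': [0.2958, -0.3854, 1.9796, -0.1593, 1.0075, 1.8749]}
H [326.55655968 246.44608354] nose [327.56562111 250.68087362] griptop [327.6805342  326.42406152]
```

View pics/w3c.png

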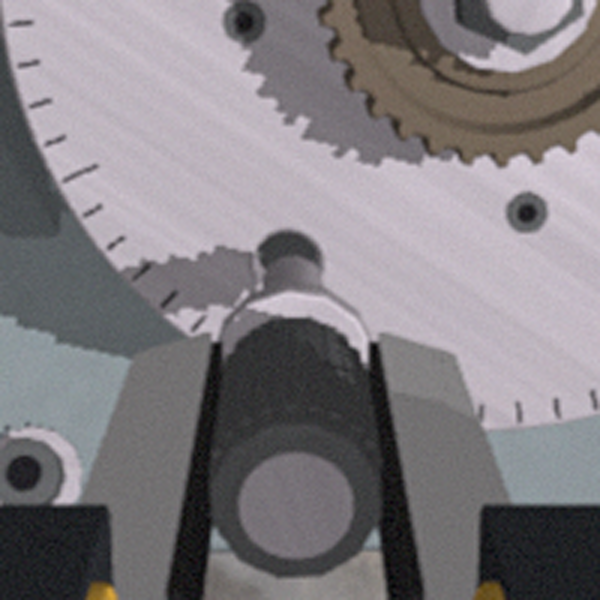

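Close view: the hole's centre is at full-image (327,247) and the pin's axis at (328,251), so the pin is about 1 mm off. Small correction, then lowering along the normal.

```bash
python3 -m pendant '[[-0.12,0.1,-0.08,0,0,0,0],[0.26,0.01,-0.42,0,0,0,0],[0.26,0.01,-0.42,0,0,0,0],[0.16,0,-0.25,0,0,0,0],[0.16,0,-0.25,0,0,0,0],[0.16,0.01,-0.25,0,0,0,0],[0,0,0,0,0,0,0]]'
```

```text
time: 6.35
tool_pos: [0.4868, 0.1593, 0.1506]
ee_rot: [3.142, -0.559, 0.041]
wrist_force: [0.3, -0.1, -1.5]
width: 0.0217
finger_force: 30.0
```

```bash
python3 -m pendant '[[0.11,0,-0.17,0,0,0,0],[0.11,0,-0.17,0,0,0,0],[0.1,0.01,-0.17,0,0,0,0],[0,0,0,0,0,0,0]]'; python3 -m pendant '[[0.05,0,-0.085,0,0,0,0],[0.05,0,-0.085,0,0,0,0],[0,0,0,0,0,0,0]]'
```

```text
time: 6.75
tool_pos: [0.4899, 0.1595, 0.1456]
ee_rot: [-3.141, -0.559, 0.041]
wrist_force: [2.1, -2.0, -0.9]
width: 0.0212
finger_force: 30.0
time: 7.05
tool_pos: [0.4907, 0.1596, 0.145]
ee_rot: [-3.141, -0.56, 0.041]
wrist_force: [-3.3, -1.7, 4.9]
width: 0.0214
finger_force: 30.0
```

The pin rests on the ring: about 6 N axially, with the nose about 14–15 mm below the face. Next, the swing waypoints.

```bash
python3 - <<'E'
import numpy as np
yw=.041;y=np.array([-np.sin(yw),np.cos(yw),0]);n=np.array([-np.sin(.5585)*np.cos(yw),-np.sin(.5585)*np.sin(yw),np.cos(.5585)])
low=np.cross(y,n);low=-low if low[2]>0 else low
p=lambda d:7*(np.cos(np.radians(d))*low+np.sin(np.radians(d))*y)
for d in np.arange(31.3,-30,-3): print(round(d,1),'plate',round(.698-np.radians(d),3),np.round(p(d-3)-p(d),3),'from start mm',np.round(10*(p(d-3)-p(31.3)),1))
print(low,y,n)
E
```

```text
31.3 plate 0.152 [-0.141 -0.324 -0.097] from start mm [-1.4 -3.2 -1. ]
28.3 plate 0.204 [-0.127 -0.333 -0.088] from start mm [-2.7 -6.6 -1.8]
25.3 plate 0.256 [-0.112 -0.34  -0.078] from start mm [ -3.8 -10.   -2.6]
22.3 plate 0.309 [-0.096 -0.347 -0.069] from start mm [ -4.8 -13.4  -3.3]
19.3 plate 0.361 [-0.081 -0.353 -0.059] from start mm [ -5.6 -17.   -3.9]
16.3 plate 0.414 [-0.065 -0.357 -0.05 ] from start mm [ -6.2 -20.5  -4.4]
13.3 plate 0.466 [-0.049 -0.361 -0.04 ] from start mm [ -6.7 -24.1  -4.8]
10.3 plate 0.518 [-0.033 -0.364 -0.03 ] from start mm [ -7.  -27.8  -5.1]
7.3 plate 0.571 [-0.016 -0.366 -0.02 ] from start mm [ -7.2 -31.4  -5.3]
4.3 plate 0.623 [-0.    -0.366 -0.009] from start mm [ -7.2 -35.1  -5.4]
1.3 plate 0.675 [ 0.016 -0.366  0.001] from start mm [ -7.  -38.8  -5.4]
-1.7 plate 0.728 [ 0.032 -0.365  0.011] from start mm [ -6.7 -42.4  -5.3]
-4.7 plate 0.78 [ 0.048 -0.363  0.021] from start mm [ -6.2 -46.   -5.1]
-7.7 plate 0.832 [ 0.064 -0.359  0.031] from start mm [ -5.6 -49.6  -4.8]
-10.7 plate 0.885 [ 0.08  -0.355  0.041] from start mm [ -4.8 -53.2  -4.3]
-13.7 plate 0.937 [ 0.096 -0.35   0.051] from start mm [ -3.8 -56.7  -3.8]
-16.7 plate 0.989 [ 0.111 -0.344  0.061] from start mm [ -2.7 -60.1  -3.2]
-19.7 plate 1.042 [ 0.126 -0.337  0.07 ] from start mm [ -1.4 -63.5  -2.5]
-22.7 plate 1.094 [ 0.141 -0.329  0.08 ] from start mm [ -0.  -66.8  -1.7]
-25.7 plate 1.147 [ 0.155 -0.32   0.089] from start mm [  1.5 -70.   -0.8]
-28.7 plate 1.199 [ 0.169 -0.31   0.098] from start mm [  3.2 -73.1   0.1]
[-0.84733825 -0.03476035 -0.52991472] [-0.04098851  0.99915962  0.        ] [-0.52946939 -0.02172042  0.84805094]
```

First to plate ≈0.36, two rows per 3°, under the same light pressure.

```bash
python3 -m pendant '[[-0.07,-0.16,-0.05,0,0,0,0],[-0.07,-0.16,-0.05,0,0,0,0],[-0.06,-0.17,-0.04,0,0,0,0],[-0.06,-0.17,-0.04,0,0,0,0],[0,0,0,0,0,0,0]]'; python3 -m pendant '[[-0.06,-0.17,-0.04,0,0,0,0],[-0.05,-0.17,-0.04,0,0,0,0],[-0.05,-0.17,-0.04,0,0,0,0],[-0.05,-0.18,-0.03,0,0,0,0],[0,0,0,0,0,0,0]]'
```

```text
time: 7.55
tool_pos: [0.4886, 0.1538, 0.1435]
ee_rot: [-3.138, -0.562, 0.04]
wrist_force: [-2.5, 3.8, 5.6]
width: 0.0213
finger_force: 30.0
time: 8.05
tool_pos: [0.4865, 0.1469, 0.1419]
ee_rot: [-3.138, -0.561, 0.04]
wrist_force: [-2.7, 4.0, 4.9]
width: 0.0216
finger_force: 30.0
```

```bash
python3 -m pendant '[[-0.04,-0.18,-0.03,0,0,0,0],[-0.04,-0.18,-0.03,0,0,0,0],[-0.03,-0.18,-0.03,0,0,0,0],[-0.03,-0.18,-0.02,0,0,0,0],[0,0,0,0,0,0,0]]'; python3 -m pendant '[[-0.03,-0.18,-0.02,0,0,0,0],[-0.02,-0.18,-0.02,0,0,0,0],[-0.02,-0.18,-0.02,0,0,0,0],[0,0,0,0,0,0,0]]';python3 -m pendant '[[-0.01,-0.18,-0.01,0,0,0,0],[-0.01,-0.18,-0.01,0,0,0,0],[0,0,0,0,0,0,0]]'
```

```text
time: 8.55
tool_pos: [0.4848, 0.14, 0.1407]
ee_rot: [-3.137, -0.561, 0.04]
wrist_force: [-4.2, 4.9, 6.2]
width: 0.0217
finger_force: 30.0
time: 8.95
tool_pos: [0.4839, 0.1347, 0.1399]
ee_rot: [-3.137, -0.56, 0.04]
wrist_force: [-4.4, 5.5, 6.5]
width: 0.0216
finger_force: 30.0
time: 9.25
tool_pos: [0.4835, 0.1312, 0.1396]
ee_rot: [-3.137, -0.56, 0.04]
wrist_force: [-5.9, 5.5, 6.7]
width: 0.0212
finger_force: 30.0
```

```bash
for i in 1 2 3; do python3 -m pendant '[[0,-0.12,0,0,0,0,0],[0,-0.12,0,0,0,0,0],[0,0,0,0,0,0,0]]' | egrep 'pos|wrist'; done
```

```text
tool_pos: [0.4834, 0.1289, 0.1394]
wrist_force: [-5.2, 6.1, 5.7]
tool_pos: [0.4833, 0.1265, 0.1393]
wrist_force: [-5.4, 5.5, 7.0]
tool_pos: [0.4832, 0.1241, 0.1392]
wrist_force: [-5.2, 6.3, 6.3]
```

```bash
for i in 1 2 3; do python3 -m pendant '[[0,-0.12,0,0,0,0,0],[0.01,-0.12,0,0,0,0,0],[0,0,0,0,0,0,0]]' | egrep 'pos|wrist'; done
```

```text
tool_pos: [0.4832, 0.1217, 0.1391]
wrist_force: [-5.3, 5.7, 6.8]
tool_pos: [0.4832, 0.1193, 0.139]
wrist_force: [-5.9, 6.7, 6.9]
tool_pos: [0.4833, 0.1168, 0.139]
wrist_force: [-5.8, 6.3, 7.1]
```

```bash
for i in 1 2; do python3 -m pendant '[[0.02,-0.12,0.01,0,0,0,0],[0.02,-0.12,0.01,0,0,0,0],[0,0,0,0,0,0,0]]' | egrep 'pos|wrist'; done
```

```text
tool_pos: [0.4836, 0.1143, 0.1389]
wrist_force: [-5.9, 5.0, 6.3]
tool_pos: [0.4839, 0.1104, 0.1378]
wrist_force: [-0.2, 2.2, -0.1]
```

```bash
for i in 1 2; do python3 -m pendant '[[0.02,-0.12,0.01,0,0,0,0],[0.03,-0.12,0.01,0,0,0,0],[0,0,0,0,0,0,0]]' | egrep 'pos|wrist'; done
```

```text
tool_pos: [0.4846, 0.1077, 0.1382]
wrist_force: [-0.8, 0.8, -1.0]
tool_pos: [0.4851, 0.106, 0.1386]
wrist_force: [-0.8, 3.8, -2.5]
```

The drop came near y = 0.110: the axial force fell to zero and the pin sank about 1 mm. Pressing gently to feel for depth.

```bash
python3 -m pendant '[[0.05,0,-0.085,0,0,0,0],[0.05,0,-0.085,0,0,0,0],[0,0,0,0,0,0,0]]'
```

```text
time: 12.55
tool_pos: [0.4862, 0.1065, 0.1377]
ee_rot: [-3.14, -0.558, 0.041]
wrist_force: [-4.0, 3.6, 1.4]
width: 0.0215
finger_force: 30.0
```

Nose is 2.2 mm below the ring level, with side reactions outward and +y. Easing that way and pressing lightly.

```bash
python3 -m pendant '[[-0.04,0.08,-0.03,0,0,0,0],[0,0,0,0,0,0,0]]'|egrep 'pos|wrist'; python3 -m pendant '[[0.05,0,-0.085,0,0,0,0],[0.05,0,-0.085,0,0,0,0],[0,0,0,0,0,0,0]]'|egrep 'pos|wrist'
```

```text
tool_pos: [0.4861, 0.1068, 0.1376]
wrist_force: [-4.4, 3.5, -0.1]
tool_pos: [0.4872, 0.1073, 0.1361]
wrist_force: [-5.1, 5.2, 1.7]
```

```bash
python3 -m pendant '[[-0.06,0.12,-0.04,0,0,0,0],[0,0,0,0,0,0,0]]'|egrep 'pos|wrist'; python3 -m pendant '[[0.05,0,-0.085,0,0,0,0],[0.05,0,-0.085,0,0,0,0],[0,0,0,0,0,0,0]]'|egrep 'pos|wrist'
```

```text
tool_pos: [0.4869, 0.1078, 0.1358]
wrist_force: [-4.0, 1.4, 1.2]
tool_pos: [0.4878, 0.108, 0.1336]
wrist_force: [-3.3, 3.7, -0.4]
```

```bash
python3 -m pendant '[[-0.06,0.07,-0.04,0,0,0,0],[0.1,0,-0.17,0,0,0,0],[0.1,0,-0.17,0,0,0,0],[0,0,0,0,0,0,0]]'|egrep 'pos|rot|wrist'; python3 -m pendant '[[0.1,0,-0.17,0,0,0,0],[0.1,0,-0.17,0,0,0,0],[0,0,0,0,0,0,0]]'|egrep 'pos|rot|wrist'
```

```text
tool_pos: [0.4895, 0.1084, 0.1299]
ee_rot: [-3.141, -0.56, 0.041]
wrist_force: [0.8, 2.7, -1.2]
tool_pos: [0.4915, 0.1086, 0.1266]
ee_rot: [-3.141, -0.56, 0.041]
wrist_force: [-0.4, 2.2, -1.6]
```

```bash
python3 -m pendant '[[0.1,0.03,-0.17,0,0,0,0],[0.11,0,-0.17,0,0,0,0],[0.1,0,-0.17,0,0,0,0],[0.11,0,-0.17,0,0,0,0],[0,0,0,0,0,0,0]]'|egrep 'pos|wrist'; python3 -m pendant '[[0.1,0,-0.17,0,0,0,0],[0.11,0,-0.17,0,0,0,0],[0,0,0,0,0,0,0]]'|egrep 'pos|rot|wrist'
```

```text
tool_pos: [0.4956, 0.1088, 0.1196]
wrist_force: [1.8, 1.0, -0.8]
tool_pos: [0.4977, 0.109, 0.1163]
ee_rot: [-3.141, -0.559, 0.041]
wrist_force: [1.7, 2.4, -0.8]
```

```bash
python3 -m pendant '[[0.05,0,-0.085,0,0,0,0],[0.05,0,-0.085,0,0,0,0],[0,0,0,0,0,0,0]]'|egrep 'pos|wrist'; python3 -m pendant '[[0.04,0,-0.07,0,0,0,0],[0,0,0,0,0,0,0]]'|egrep 'pos|rot|wrist'
```

```text
tool_pos: [0.4986, 0.109, 0.1148]
wrist_force: [-0.1, 1.9, 0.4]
tool_pos: [0.4989, 0.109, 0.1146]
ee_rot: [-3.141, -0.559, 0.041]
wrist_force: [-3.4, 2.2, 4.5]
```

```bash
python3 -m pendant '[[0.04,0,-0.07,0,0,0,0],[0.03,0,-0.05,0,0,0,0],[0,0,0,0,0,0,0]]'|egrep 'pos|rot|wrist'; python3 - <<'E'
from h import *
im=snap('wrist','w4'); a=im[200:400,230:430,::-1]; b=snap('scene','s4')[150:270,220:380,::-1]
cv2.imwrite('pics/m4.png',np.hstack([cv2.resize(a,(400,400),interpolation=2),cv2.resize(b,(400,300),interpolation=2)] if 0 else [cv2.resize(a,(400,300),interpolation=2),cv2.resize(b,(400,300),interpolation=2)]))
E
```

```text
tool_pos: [0.4991, 0.1091, 0.1145]
ee_rot: [-3.141, -0.559, 0.041]
wrist_force: [-14.9, 1.5, 13.2]
```

View pics/m4.png

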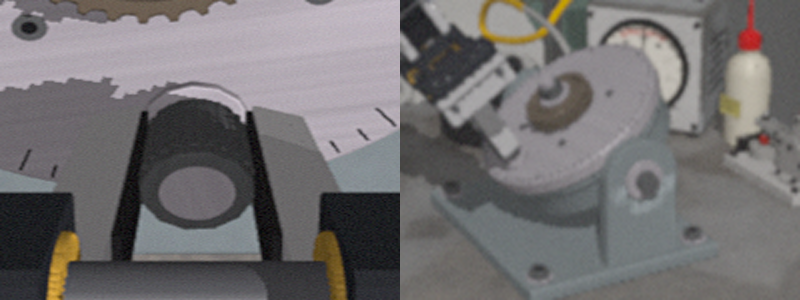

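The wrist crop shows the collar lying on the plate, with the pads clear, and the axial force rises stiffly (about 19 N), so the pin is home. Easing off, opening and backing out along the normal.

```bash
python3 -m pendant '[[-0.05,0,0.08,0,0,0,0],[0,0,0,0,0,0,0.5],[0,0,0,0,0,0,0.5],[0,0,0,0,0,0,0.5],[0,0,0,0,0,0,0.5]]'; python3 -m pendant '[[-0.5,-0.02,0.8,0,0,0,0.5],[-1,-0.04,1.6,0,0,0,0.5],[-1.5,-0.06,2.4,0,0,0,0.5],[-1.5,-0.06,2.4,0,0,0,0.5],[-1.5,-0.06,2.4,0,0,0,0.5],[0,0,0,0,0,0,0.5],[0,0,0,0,0,0,0.5]]'
python3 - <<'E'
from h import *
a=snap('wrist','w5')[120:360,200:440,::-1]; t=snap('top','t5')[180:300,150:270,::-1]
b=snap('top','t5b')[210:290,370:490,::-1]
cv2.imwrite('pics/m5.png',np.hstack([cv2.resize(x,(w,400),interpolation=2) for x,w in((a,400),(b,400))]))
E
```

```text
time: 16.45
tool_pos: [0.4989, 0.1085, 0.113]
ee_rot: [3.142, -0.558, 0.041]
wrist_force: [0.1, 0.6, -0.4]
width: 0.0464
finger_force: 0.0
time: 17.15
tool_pos: [0.4392, 0.1065, 0.2102]
ee_rot: [-3.141, -0.561, 0.041]
wrist_force: [-1.0, 0.7, -0.8]
width: 0.0468
finger_force: 0.0
```

View pics/m5.png

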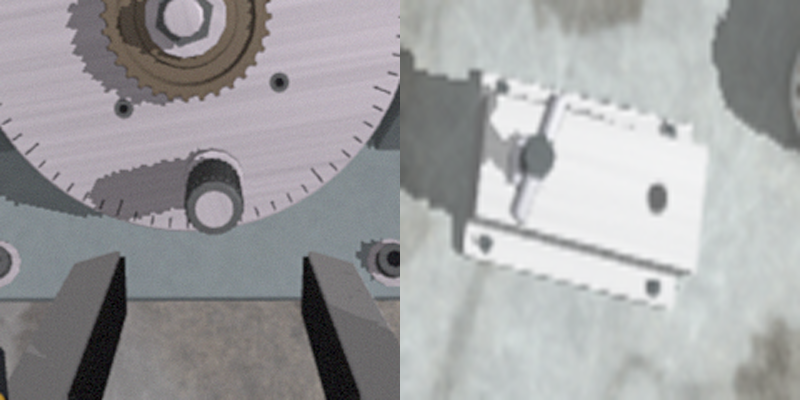

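The pin stands seated in the plate, the gripper is clear of it, and the T-pin is still in its hole with the other hole empty. Handing in.

```bash
python3 -c "
from bench import robot
print(robot.close_job())"
```

```text
the job is handed in; nothing more can be done
None
```

The index pin is fully home in the bush with its collar on the plate and the gripper clear, the T-pin was left standing in the stand, and the job was handed in after about 17 s of robot time.

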